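# Seat a thread comb leaf in a brass spindle's threads

## Robot

A 6-joint arm with a two-finger parallel gripper is mounted at the origin on the work surface. World frame = base frame: x ahead of the robot, y to its left, z up, the work surface at z = 0. Lengths are in mm, angles in rad, forces in N, time in s.
With the tool pointing down it reaches from about 325 to 850 mm from the base axis. Payload 4.4 kg.
Tool frame: the origin (TCP) lies between the finger pads; the fingertips stand 19 mm ahead of it and the grasp point (between the pads) is the TCP; z points along the fingers, y is the line along which they close (so a half turn about z gives the same grasp; the last joint's range is limited). The gripper opens to 94 mm and grips with 3 to 60 N. Pads are 16 mm wide; open, the fingers measure 119 mm over their backs; the gripper's body (75 mm by 177 mm) begins 78 mm behind the grasp point.
Start: joints at [-1.349, 0.207, 1.542, -0, 1.393, -0.15], TCP at [208.881, -535.72, 203.847] pointing down, gripper open.
Joint ranges: [-2.73, 2.73], [-0.86, 2.22], [0.23, 2.46], [-1.11, 4.25], [0.08, 2.63], [-2.82, 2.82]. Speed limits (rad/s): [2.79, 2.79, 3.14, 3.14, 3.14, 3.14].

## Interface

Orientations are given as a unit quaternion [w, x, y, z].
In Python, from plant import bot gives the robot as it stands.
- The arm moves only by the tool drive_tool, never from a script. Its argument "series" is a list of rows, each an object with "grip": the opening, from 0 (shut) to 1 (fully open); "offset": the shift along the tool's x, y, z scaled (see below), a list of three; "delta_rot": the turn, a rotation vector about the tool's x, y, z scaled (see below), a list of three. A call has 1 to 8 rows; each row shifts and turns the commanded pose from where the row before left it, along the tool's axes as they then stand; what a row does not reach is not made up. The controller multiplies each number of a shift by 500 mm and each number of a turn by 8 degrees. A row lasts 1/10 s, in which the tool goes at most 50 mm and 8.59 degrees, less where a joint would pass 70% of its speed; a pose out of reach is approached as far as the arm can. A call with a number of a shift or a turn outside -1 to 1 is refused whole. A call with a gripper value outside its range is refused whole. The fingers move at their own pace and stop on an object; "grip_force" is the grip in N (left out, the last holds). Time passes only in rows, so rows that do not move let the fingers close. It gives the time, the measured TCP pose, the force, the opening and the grip force at its end, in the units of the state.
- bot.observe(): the state, without advancing time (a new reading comes with each control period).
- bot.capture(name): name is "scene" or "top" or "wrist"; returns the picture (400x640x3 uint8, red, green, blue); there is no depth.
- bot.camera_params(name): a dict with "K" (3x3 intrinsics, pixels), "rvec" (rotation vector, rad) and "tvec" (3), from world to camera coordinates, as OpenCV has them; the wrist camera has in their place "T_tool_cam" (4x4, takes a point from camera to tool coordinates, whose origin is the TCP and whose axes are the flange's). Camera axes: x right, y down, z forward; pixel columns grow to the right and rows downward; lengths in mm; the calibration is good to about 2 mm. A picture is of the moment at which its call begins: read the wrist's pose just before it. camera_params takes no time and is no camera call.
- bot.finish_job(): hands the job in; it is judged then, once.
The state is a dict: "time": time; "qpos": joint angles; "dq": joint speeds; "joint_torque": joint torques, N m; "tcp_pos": TCP position; "tool_rot": TCP orientation; "wrist_force": force on the tool from outside, world axes, zero at the start; "torque": the same for the moment, N m; "gripper_width": opening from 0.0 (shut) to 1.0 (fully open); "grip_force": force on a finger pad.
Only numpy, scipy, OpenCV 4.12 (cv2) and the standard library are available. Lean on these libraries where they do the work, as an engineer would, in place of code of your own. Each camera call takes 0.05 s, during which the arm holds its last target. There are 200 camera calls.

## Task

A coarse-threaded brass spindle lies in the inspection cradle. Take the comb leaf with the five narrow teeth, lay it flat on the cradle's ledge about the middle, teeth towards the spindle, and gently feel along the threads until all its teeth drop in fully home; then press it in lightly for a moment and leave it there lying flat and square to the spindle. Do not force the teeth against the brass, and leave the three-toothed leaf and the other things alone.

Things in the scene. Friction and masses are not known exactly. Their poses are not given: they have to be found in the camera images.
- fine_leaf_grip (a point): centre of the grip of the five-toothed comb leaf (a flat steel plate): an upright black plastic block standing on the plate, 40 mm long (x), 14 mm thick (y), 34 mm high. This point is 22 mm above the leaf's underside; 39 mm high over all. z is up, x runs along the comb edge, +y points from the grip towards the teeth. The leaf starts flat on the bench at either of two places
- fine_leaf: the five-toothed leaf, 120 to 230 g; origin on its underside straight below the grip's centre, axes as the grip. Steel plate 5 mm thick, reaching 30 mm to either side (x), 16 mm behind the grip (-y) and 40 mm ahead to the comb edge (+y)
- fine_leaf_edge (a point): middle of that leaf's comb edge (root line of the teeth), at half thickness. Five trapezoidal teeth at 10 mm pitch (x = -20, -10, 0, 10, 20 mm) stick out 4.5 mm beyond it in +y, 5.8 mm wide at the root, 4.2 mm at the tip, with about 0.4 mm play each side in the spindle's grooves
- coarse_leaf_grip (a point): grip centre of the wrong leaf: same plate, grip and axes, but three wide teeth at 18 mm pitch, 11 mm wide at the root. Leave alone
- ledge_edge (a point): point of the fixed cradle: on the ledge's flat top (30 mm above the bench), on the line of the thread crests, at the middle of the ledge's length. x runs along the spindle, +y points level from the ledge into the spindle, z up. The steel ledge is 150 mm long (x) and reaches from y = -102 to -4 mm. With the five-toothed leaf fully home, its grip centre is at y = -40 mm; with tooth tips on the crests, y = -44.5 mm
- cradle: steel cradle, fixed to the bench, 220 x 165 mm; origin on the bench 30 mm below ledge_edge, same axes. It holds a level brass spindle, 48 mm diameter, axis at y = +24 mm and 32.5 mm above the bench (2.5 mm above the ledge, so a leaf lying there meets it at mid height), top 57 mm above the bench
- spindle: the brass spindle, held fast; origin and axes as the cradle. Thread: 10 mm pitch, 4.8 mm deep, crests 3.4 mm wide, grooves 6.6 mm at the mouth, 5 mm at the root, to 65 mm or more either side of the middle. Where along x the crests stand differs each time and is not in this pose: see it or feel it. Over 25 N from the leaf marks the brass
- coupling_center (a point): brass stepped coupling, loose, 32 mm diameter, 45 mm high, standing; centre. Leave alone
- tape_roll_center (a point): roll of tape, loose, 80 mm diameter, 25 mm high, lying; centre. Leave alone

How it is judged (in metres and radians):
On the way, in this order (a step that is already met when the one before it is completed fails the run):
1. the five-toothed leaf lies flat on the ledge, about the middle, its teeth towards the spindle but not yet in the threads (z of fine_leaf_grip in the frame of ledge_edge between 0.018 and 0.026 m and angle between fine_leaf_grip's own z axis and vertical below 0.06 rad and x of fine_leaf_grip in the frame of ledge_edge between -0.035 and 0.035 m and y of fine_leaf_edge in the frame of ledge_edge between -0.045 and -0.003 m and angle between the x axis of fine_leaf_grip and the x axis of ledge_edge, either way round below 0.2 rad and contact force between fine_leaf and cradle above 0.3 N), for 0.1 s.
2. the leaf is pressed lightly into the threads, fully home and square (z of fine_leaf_grip in the frame of ledge_edge between 0.018 and 0.026 m and angle between fine_leaf_grip's own z axis and vertical below 0.06 rad and x of fine_leaf_grip in the frame of ledge_edge between -0.035 and 0.035 m and y of fine_leaf_edge in the frame of ledge_edge between -0.0015 and 0.004 m and angle between the x axis of fine_leaf_grip and the x axis of ledge_edge, either way round below 0.035 rad and contact force between fine_leaf and spindle above 1.5 N), for 0.3 s.
At the end, for the whole second after the job is handed in: the five-toothed leaf lies released and at rest, flat on the ledge (tilt under 0.06 rad), its teeth towards the spindle and fully in the threads (comb edge within 1.5 mm of the crests), square to the spindle within 0.035 rad and within 35 mm of the ledge's middle (z of fine_leaf_grip in the frame of ledge_edge between 0.018 and 0.026 m and angle between fine_leaf_grip's own z axis and vertical below 0.06 rad and x of fine_leaf_grip in the frame of ledge_edge between -0.035 and 0.035 m and y of fine_leaf_edge in the frame of ledge_edge between -0.0015 and 0.004 m and angle between the x axis of fine_leaf_grip and the x axis of ledge_edge, either way round below 0.035 rad and linear speed of fine_leaf below 0.01 m/s); the robot touches nothing.
It fails at once if the leaf is forced against the spindle with more than 25 N (contact force between fine_leaf and spindle above 25 N).
It fails at once if the three-toothed leaf is disturbed (moved over 15 mm) (distance of coarse_leaf_grip from where it was at the start of the episode above 0.015 m).
It fails at once if the coupling is disturbed (moved over 15 mm) (distance of coupling_center from where it was at the start of the episode above 0.015 m).
It fails at once if the tape roll is disturbed (moved over 15 mm) (distance of tape_roll_center from where it was at the start of the episode above 0.015 m).
It also fails if it takes over 72 s, if anything falls off the work surface, if the arm or the gripper's body presses on something with over 40 N, if the wrist force passes 120 N, or if a joint passes its speed limit or range.

## Working session

There is one attempt and no reset: what is moved stays moved. The work goes in short steps, Python scripts to look and compute and a tool call to move; the robot and the scene stay as the last step left them, time stands still between calls to the robot, and variables do not carry over. Pictures are saved under pics/ and viewed, at most 10 in all, crops included, and the job is handed in when it is done.

Besides the shell and the picture viewer there is one more tool, called after ">>>" as name([rows], argument=value, ...), one row to a line, values as JSON. drive_tool: Moves the arm, as the interface text tells. Shifts and turns lie within -1 to 1; 1 stands for 500 mm of shift or 8 degrees of turn. Its arguments: {"type":"object","properties":{"series":{"type":"array","items":{"type":"object","properties":{"grip":{"type":"number"},"offset":{"type":"array","items":{"type":"number","minimum":-1,"maximum":1}},"delta_rot":{"type":"array","items":{"type":"number","minimum":-1,"maximum":1}}}}},"grip_force":{"type":"number"}},"required":["series"]}

```bash
mkdir -p pics; ls; cat > h.py <<'E'
import numpy as np, cv2
from plant import bot
from scipy.spatial.transform import Rotation as R
def cam(name,st=None):
    p=bot.camera_params(name);K=np.array(p["K"],float)
    if "rvec" in p:
        Rm=cv2.Rodrigues(np.array(p["rvec"],float))[0];t=np.array(p["tvec"],float).ravel()
        return K,Rm.T,-Rm.T@t
    q=st["tool_rot"];Rt=R.from_quat([q[1],q[2],q[3],q[0]]).as_matrix()
    T=np.array(p["T_tool_cam"]);return K,Rt@T[:3,:3],Rt@T[:3,3]+np.array(st["tcp_pos"])
def onplane(c,uv,z):
    K,Rc,o=c;uv=np.atleast_2d(np.array(uv,float))
    d=(Rc@np.linalg.inv(K)@np.c_[uv,np.ones(len(uv))].T).T
    return o+d*((z-o[2])/d[:,2])[:,None]
def proj(c,P):
    K,Rc,o=c;x=(K@Rc.T@(np.atleast_2d(P)-o).T).T;return x[:,:2]/x[:,2:]
def snap(name,fn):
    st=bot.observe();im=bot.capture(name);cv2.imwrite("pics/"+fn,cv2.cvtColor(im,cv2.COLOR_RGB2BGR));return im,cam(name,st),st
E
python3 - <<'E'
from h import *
for n in("top","scene"):
    im,c,st=snap(n,n+"0.png");print(n,c[2].round(),c[0][0,0],onplane(c,[[0,0],[639,0],[0,399],[639,399]],0).round().tolist())
print(st)
E
```

```text
pics
top [561. -53. 893.] 384.2254395424468 [[1064.0, 717.0, 0.0], [1079.0, -813.0, 0.0], [128.0, 661.0, 0.0], [156.0, -784.0, 0.0]]
scene [1002. -123.  637.] 416.73830218477036 [[-243.0, -753.0, 0.0], [131.0, 950.0, 0.0], [817.0, -540.0, 0.0], [1004.0, 326.0, 0.0]]
{'time': 0.05, 'qpos': array([-1.34949383e+00,  2.07403382e-01,  1.54290374e+00, -4.22273357e-05,
        1.39349360e+00, -1.50473348e-01]), 'dq': array([-0.00012355, -0.0024693 , -0.00027231,  0.00194558, -0.00149621,
       -0.00017489]), 'joint_torque': array([-6.09788422e-04, -3.72159290e+01, -2.82560188e+01,  7.00618280e-02,
        3.11838614e-02, -5.93973596e-05]), 'tcp_pos': array([ 208.69557261, -534.94291191,  202.72406022]), 'tool_rot': array([-1.10260632e-03,  9.82771241e-01,  1.84822802e-01, -5.98562488e-05]), 'wrist_force': array([-0.14937701, -0.83143384,  0.10091192]), 'torque': array([0.0220737 , 0.04223555, 0.04234506]), 'grip_force': 0.0, 'gripper_width': 1.003454887217821}
```

View pics/top0.png

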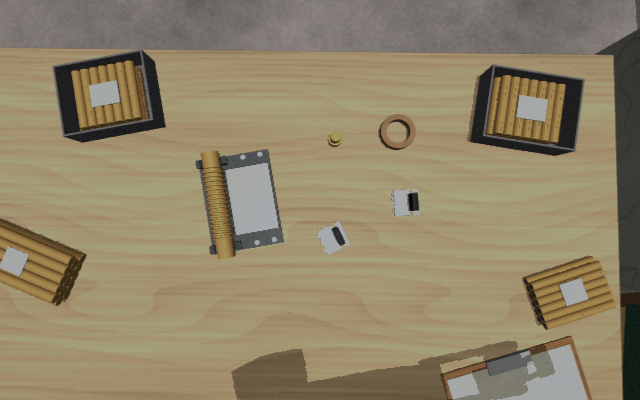

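View pics/scene0.png

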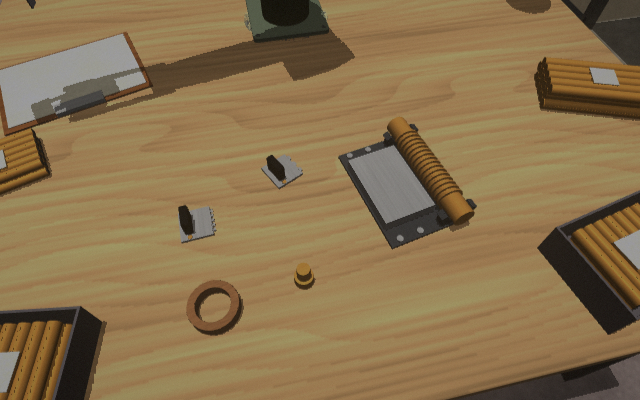

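The top view shows the spindle at about (217,205) with the ledge to its right. The leaves are at (405,202) and (333,238), the coupling at (335,139) and the tape roll at (398,132). The scene view shows the leaves at (198,223) and (282,170). Next I'll zoom in on both leaves.

```bash
python3 - <<'E'
from h import *
s=cv2.imread("pics/scene0.png");t=cv2.imread("pics/top0.png")
f=lambda a,x,y,w,h:cv2.resize(a[y:y+h,x:x+w],(400,300),interpolation=cv2.INTER_CUBIC)
cv2.imwrite("pics/z.png",np.vstack([np.hstack([f(s,165,190,80,60),f(s,245,140,80,60)]),np.hstack([f(t,365,172,80,60),f(t,293,208,80,60)])]))
c=cam("top");g=cv2.cvtColor(t,cv2.COLOR_BGR2HSV)
# dark grips
m=(g[...,2]<60).astype(np.uint8)
n,l,stt,ce=cv2.connectedComponentsWithStats(m[170:270,300:440])
for i in range(1,n):
    if stt[i,4]>15: 
        print("grip",stt[i],ce[i]+[300,170],onplane(c,ce[i]+[300,170],30).round(1), cv2.minAreaRect(np.argwhere(l==i)[:,::-1].astype(np.float32)))
m=((g[...,1]<45)&(g[...,2]>110)).astype(np.uint8)
n,l,stt,ce=cv2.connectedComponentsWithStats(m[130:280,190:440])
for i in range(1,n):
    if stt[i,4]>60:
        r=cv2.minAreaRect(np.argwhere(l==i)[:,::-1].astype(np.float32)+np.float32([190,130]));z=30 if stt[i,4]>1500 else 5
        print("plate",stt[i,4],r[0],r[1],r[2],onplane(c,cv2.boxPoints(r),z)[:,:2].round(0).tolist())
# spindle colour corners guess
print("spindle",onplane(c,[[210,152],[226,257]],57).round())
E
```

```text
grip [108  23  11  18 156] [412.90384615 201.5       ] [[ 591.4 -269.6   30. ]] ((112.95881652832031, 31.464706420898438), (17.180015563964844, 9.050187110900879), 85.60128784179688)
grip [ 32  57  13  18 108] [338.08333333 235.64814815] [[ 512.5 -102.9   30. ]] ((38.10000228881836, 65.70000457763672), (18.335756301879883, 5.813776969909668), 63.43495178222656)
plate 2866 (251.20364379882812, 198.42111206054688) (66.26620483398438, 43.43498992919922) 80.13418579101562 [[657.0, 157.0], [676.0, 60.0], [529.0, 31.0], [511.0, 127.0]]
plate 418 (400.8465270996094, 202.33229064941406) (26.39566993713379, 18.381275177001953) 85.42607879638672 [[618.0, -225.0], [622.0, -267.0], [562.0, -272.0], [558.0, -230.0]]
plate 535 (332.0045471191406, 237.78733825683594) (26.73161506652832, 26.731616973876953) 64.65382385253906 [[520.0, -49.0], [547.0, -105.0], [492.0, -131.0], [465.0, -76.0]]
spindle [[693. 182.  57.]
 [464. 141.  57.]]
```

View pics/z.png

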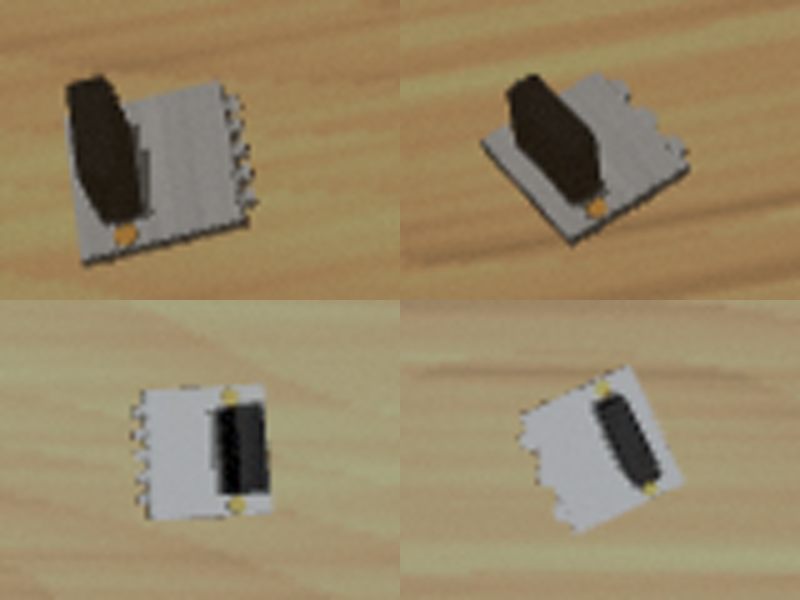

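>>> drive_tool([
  {"grip": 1, "offset": [0.09, -0.0217, 0]},
  {"grip": 1, "offset": [0.09, -0.0217, 0]},
  {"grip": 1, "offset": [0.09, -0.0217, 0]},
  {"grip": 1, "offset": [0.09, -0.0217, 0]},
  {"grip": 1, "offset": [0.09, -0.0217, 0]},
  {"grip": 1, "offset": [0.09, -0.0217, 0]},
  {"grip": 1, "offset": [0.09, -0.0217, 0]},
  {"grip": 1, "offset": [0.09, -0.0217, 0]},
], grip_force=15)

```text
schema error: expected keys grip, offset, delta_rot
```

>>> drive_tool([
  {"grip": 1, "offset": [0.09, -0.0217, 0]},
  {"grip": 1, "offset": [0.095, -0.0217, 0]},
  {"grip": 1, "offset": [0, 0, 0], "delta_rot": [0, 0, 0.6875]},
  {"grip": 1, "offset": [0, 0, 0], "delta_rot": [0, 0, 0.6875]},
  {"grip": 1, "offset": [0, 0, 0], "delta_rot": [0, 0, 0.6875]},
  {"grip": 1, "offset": [0, 0, 0]},
  {"grip": 1, "offset": [0, 0, 0]},
])

```text
schema error: expected keys grip, offset, delta_rot
```

```bash
cat >> h.py <<'E'
def yaw(st):
    q=st["tool_rot"];X=R.from_quat([q[1],q[2],q[3],q[0]]).as_matrix();return np.degrees(np.arctan2(X[1,0],X[0,0])),X
def to(st,P):
    X=yaw(st)[1];return (X.T@(np.array(P)-st["tcp_pos"])/500).round(4)
E
python3 - <<'E'
from h import *
im,c,st=snap("wrist","w1.png");print(st["time"],st["tcp_pos"],yaw(st)[0],c[2],c[0][0,0])
print(proj(c,[[591,-269,22]]))
E
```

```text
0.1 [ 208.69710669 -534.99961149  202.82092461] 21.30183397762375 [ 282.69811095 -506.24992969  383.46762712] 340.51120107081954
[[ 166.70627308 -424.56212385]]
```

View pics/w1.png

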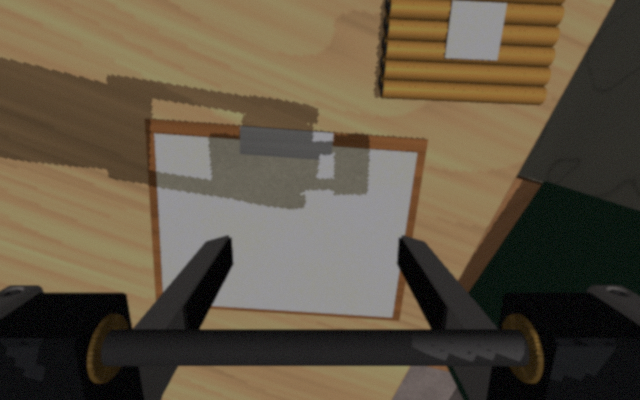

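The calls were refused because every row needs all three keys. The picture only shows the clipboard below the start pose, with the fingertips at about (230,240) and (400,240).

>>> drive_tool([
  {"grip": 1, "offset": [0.09, -0.0217, 0], "delta_rot": [0, 0, 0]},
  {"grip": 1, "offset": [0.09, -0.0217, 0], "delta_rot": [0, 0, 0]},
  {"grip": 1, "offset": [0.09, -0.0217, 0], "delta_rot": [0, 0, 0]},
  {"grip": 1, "offset": [0.09, -0.0217, 0], "delta_rot": [0, 0, 0]},
  {"grip": 1, "offset": [0.09, -0.0217, 0], "delta_rot": [0, 0, 0]},
  {"grip": 1, "offset": [0.09, -0.0217, 0], "delta_rot": [0, 0, 0]},
  {"grip": 1, "offset": [0.09, -0.0217, 0], "delta_rot": [0, 0, 0]},
  {"grip": 1, "offset": [0.09, -0.0217, 0], "delta_rot": [0, 0, 0]},
], grip_force=15)

```text
time: 0.95
tcp_pos: [513.9, -322.6, 203.5]
tool_rot: [-0.0, 0.983, 0.185, -0.0]
wrist_force: [0.5, -1.0, 0.3]
gripper_width: 1.001
grip_force: 0.0
```

>>> drive_tool([
  {"grip": 1, "offset": [0.04, -0.0217, 0], "delta_rot": [0, 0, 0.6875]},
  {"grip": 1, "offset": [0, 0, 0], "delta_rot": [0, 0, 0.6875]},
  {"grip": 1, "offset": [0, 0, 0], "delta_rot": [0, 0, 0.6875]},
  {"grip": 1, "offset": [0, 0, 0], "delta_rot": [0, 0, 0]},
  {"grip": 1, "offset": [0, 0, 0], "delta_rot": [0, 0, 0]},
])

```text
time: 1.45
tcp_pos: [527.2, -306.6, 203.5]
tool_rot: [-0.0, 0.999, 0.043, -0.0]
wrist_force: [0.0, 0.2, -0.0]
gripper_width: 1.001
grip_force: 0.0
```

```bash
python3 - <<'E'
from h import *
im,c,st=snap("wrist","w2.png");print(st["time"],st["tcp_pos"],yaw(st)[0],c[2])
print(proj(c,[[591,-269,22]]))
hs=cv2.cvtColor(im,cv2.COLOR_RGB2HSV);m=((hs[...,1]<45)&(hs[...,2]>110)).astype(np.uint8)
n,l,stt,ce=cv2.connectedComponentsWithStats(m)
for i in range(1,n):
    if stt[i,4]>1500:
        r=cv2.minAreaRect(np.argwhere(l==i)[:,::-1].astype(np.float32))
        print("plate",stt[i],r,onplane(c,cv2.boxPoints(r),5)[:,:2].round(1).tolist())
E
```

```text
1.45 [ 527.21700157 -306.5834824   203.47673676] 4.915089504181981 [ 606.30665025 -299.33692711  384.06044549]
[[284.58527271 120.05985747]]
```

View pics/w2.png

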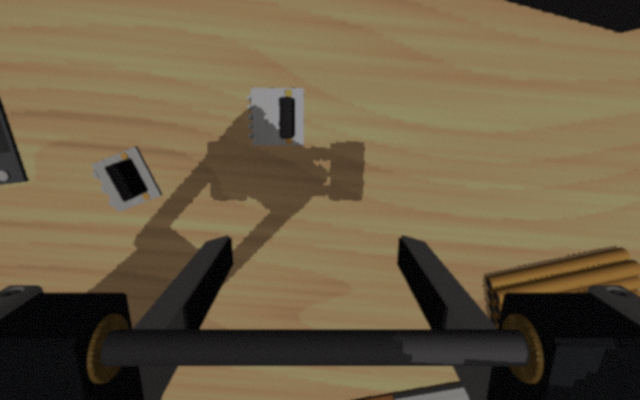

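The wrist view shows the five-toothed leaf almost square to the camera. The plate spans columns 250–303 and rows 88–145, and the grip is at about (287,118).

```bash
python3 - <<'E'
from h import *
im=cv2.imread("pics/w2.png");c=cam("wrist",bot.observe())
g=im.max(2);sub=g[80:155,240:315];m=(sub<45).astype(np.uint8)
n,l,s,ce=cv2.connectedComponentsWithStats(m)
i=1+s[1:,4].argmax();x,y,w,h=s[i,:4];x+=240;y+=80;print(x,y,w,h,"grip c",cv2.minAreaRect(np.argwhere(l==i)[:,::-1].astype(np.float32)))
for z in(39,):print("grip top",onplane(c,[[x+w/2-.5,y+h/2-.5],[x,y],[x+w,y],[x,y+h],[x+w,y+h]],z).round(1)[:,:2].tolist())
sat=cv2.cvtColor(im,cv2.COLOR_BGR2HSV)[...,1]
m=(sat<60).astype(np.uint8);m[:80]=0;m[155:]=0;m[:,:235]=0;m[:,320:]=0
m=cv2.morphologyEx(m,cv2.MORPH_OPEN,np.ones((3,3)))
r=cv2.minAreaRect(np.argwhere(m)[:,::-1].astype(np.float32));print(r,onplane(c,cv2.boxPoints(r),5)[:,:2].round(1).tolist())
E
```

```text
280 98 14 40 grip c ((46.5, 37.5), (39.0, 13.0), 90.0)
grip top [[594.3, -272.4], [612.1, -264.9], [613.3, -278.4], [573.9, -267.1], [575.1, -281.1]]
((274.5, 116.0), (58.0, 57.0), 90.0) [[620.7, -225.1], [625.9, -285.0], [565.3, -289.7], [559.9, -227.0]]
```

>>> drive_tool([
  {"grip": 0.6, "offset": [0.069, -0.0293, 0], "delta_rot": [0, 0, 0]},
  {"grip": 0.5, "offset": [0.069, -0.0293, 0], "delta_rot": [0, 0, 0]},
  {"grip": 0.5, "offset": [0, 0, 0.09], "delta_rot": [0, 0, 0]},
  {"grip": 0.5, "offset": [0, 0, 0.09], "delta_rot": [0, 0, 0]},
  {"grip": 0.5, "offset": [0, 0, 0.08], "delta_rot": [0, 0, 0]},
  {"grip": 0.5, "offset": [0, 0, 0], "delta_rot": [0, 0, 0]},
  {"grip": 0.5, "offset": [0, 0, 0], "delta_rot": [0, 0, 0]},
])

```text
time: 2.2
tcp_pos: [593.3, -271.8, 73.7]
tool_rot: [-0.0, 0.999, 0.042, -0.001]
wrist_force: [0.6, -0.1, 1.3]
gripper_width: 0.502
grip_force: 0.0
```

```bash
python3 - <<'E'
from h import *
st=bot.observe();print(st["time"],st["tcp_pos"],yaw(st)[0],st["gripper_width"],to(st,[593.5,-271.5,28]),st["wrist_force"])
im,c,st=snap("wrist","w3.png")
print(proj(c,[[593.5,-271.5,39]]))
E
```

```text
2.2 [ 593.33655043 -271.80210433   73.6731294 ] 4.811680856759817 0.5023276750444311 [ 0.0005 -0.0005  0.0913] [ 0.60160111 -0.05166407  1.31929089]
[[315.2242256  229.88371102]]
```

View pics/w3.png

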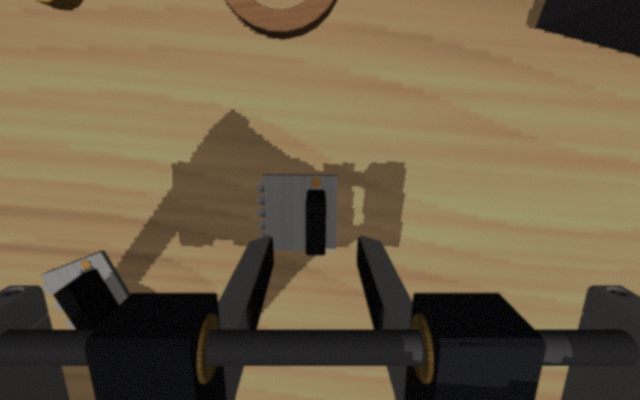

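The grip is centred between the fingers at (316,222), and the coarse leaf at (85,285) is well clear. Next I go down and grasp.

>>> drive_tool([
  {"grip": 0.5, "offset": [0, 0, 0.05], "delta_rot": [0, 0, 0]},
  {"grip": 0.5, "offset": [0, 0, 0.041], "delta_rot": [0, 0, 0]},
  {"grip": 0.3, "offset": [0, 0, 0], "delta_rot": [0, 0, 0]},
  {"grip": 0.05, "offset": [0, 0, 0], "delta_rot": [0, 0, 0]},
  {"grip": 0.05, "offset": [0, 0, 0], "delta_rot": [0, 0, 0]},
  {"grip": 0.05, "offset": [0, 0, 0], "delta_rot": [0, 0, 0]},
  {"grip": 0.05, "offset": [0, 0, 0], "delta_rot": [0, 0, 0]},
  {"grip": 0.05, "offset": [0, 0, 0], "delta_rot": [0, 0, 0]},
], grip_force=20)

```text
time: 3.05
tcp_pos: [594.9, -272.2, 30.2]
tool_rot: [0.001, 0.999, 0.042, 0.001]
wrist_force: [-0.3, 1.2, 5.2]
gripper_width: 0.148
grip_force: 20.0
```

>>> drive_tool([
  {"grip": 0.05, "offset": [0, 0, 0], "delta_rot": [0, 0, 0]},
  {"grip": 0.05, "offset": [0, 0, 0], "delta_rot": [0, 0, 0]},
])

```text
time: 3.25
tcp_pos: [594.9, -272.2, 30.2]
tool_rot: [0.001, 0.999, 0.042, 0.001]
wrist_force: [-1.9, 0.9, 6.7]
gripper_width: 0.143
grip_force: 20.0
```

>>> drive_tool([
  {"grip": 0.05, "offset": [0, 0, -0.04], "delta_rot": [0, 0, 0]},
  {"grip": 0.05, "offset": [0, 0, -0.08], "delta_rot": [0, 0, 0]},
  {"grip": 0.05, "offset": [0, 0, -0.08], "delta_rot": [0, 0, 0]},
  {"grip": 0.05, "offset": [0, 0, 0], "delta_rot": [0, 0, 0]},
  {"grip": 0.05, "offset": [0, 0, 0], "delta_rot": [0, 0, 0]},
])

```text
time: 3.75
tcp_pos: [594.1, -272.0, 129.1]
tool_rot: [0.001, 0.999, 0.042, 0.001]
wrist_force: [0.2, 0.1, -2.7]
gripper_width: 0.143
grip_force: 20.0
```

```bash
python3 - <<'E'
from h import *
im,c,st=snap("wrist","w4.png")
print(st["time"],st["tcp_pos"],yaw(st)[0],st["tool_rot"],st["wrist_force"],st["torque"],to(st,[594.9,86.8,130]))
E
```

```text
3.75 [ 594.13226736 -272.02042507  129.06282362] 4.806791118062535 [5.75194207e-04 9.99119953e-01 4.19344404e-02 7.00391144e-04] [ 0.20243731  0.07006863 -2.73710441] [ 0.00878802  0.03234288 -0.0130623 ] [ 0.0617 -0.715  -0.0027]
```

View pics/w4.png

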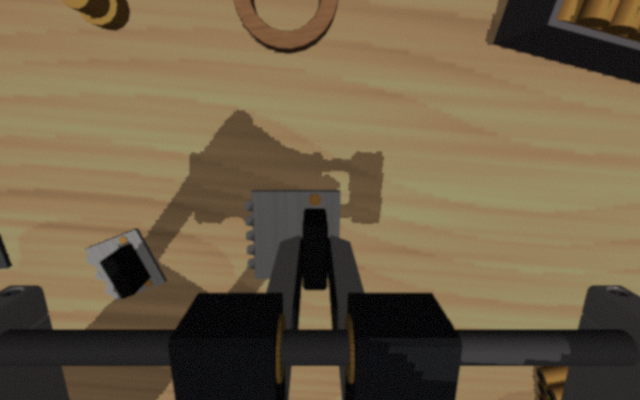

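The leaf is held level in the gripper, with its teeth on the left at about (250,235).

>>> drive_tool([
  {"grip": 0.05, "offset": [0.008, -0.089, 0], "delta_rot": [0, 0, 0]},
  {"grip": 0.05, "offset": [0.008, -0.089, 0], "delta_rot": [0, 0, 0]},
  {"grip": 0.05, "offset": [0.008, -0.089, 0], "delta_rot": [0, 0, 0]},
  {"grip": 0.05, "offset": [0.008, -0.089, 0], "delta_rot": [0, 0, 0]},
  {"grip": 0.05, "offset": [0.008, -0.089, 0], "delta_rot": [0, 0, 0]},
  {"grip": 0.05, "offset": [0.008, -0.089, 0], "delta_rot": [0, 0, 0]},
  {"grip": 0.05, "offset": [0.007, -0.089, 0], "delta_rot": [0, 0, 0]},
  {"grip": 0.05, "offset": [0.007, -0.09, 0], "delta_rot": [0, 0, 0]},
])

```text
time: 4.6
tcp_pos: [592.2, 87.8, 125.0]
tool_rot: [-0.0, 0.999, 0.042, -0.003]
wrist_force: [0.3, 0.8, -1.0]
gripper_width: 0.146
grip_force: 20.0
```

>>> drive_tool([
  {"grip": 0.05, "offset": [0, 0, 0], "delta_rot": [0, 0, -0.4]},
  {"grip": 0.05, "offset": [0, 0, 0], "delta_rot": [0, 0, -0.38]},
  {"grip": 0.05, "offset": [0, 0, 0], "delta_rot": [0, 0, 0]},
  {"grip": 0.05, "offset": [0, 0, 0], "delta_rot": [0, 0, 0]},
  {"grip": 0.05, "offset": [0, 0, 0], "delta_rot": [0, 0, 0]},
])

```text
time: 5.1
tcp_pos: [594.0, 85.7, 127.0]
tool_rot: [-0.0, 0.995, 0.096, -0.001]
wrist_force: [-0.5, -0.6, -2.1]
gripper_width: 0.144
grip_force: 20.0
```

```bash
python3 - <<'E'
from h import *
im,c,st=snap("wrist","w5.png")
print(st["time"],st["tcp_pos"],yaw(st)[0],st["wrist_force"],to(st,[594.9,86.8,75]))
L=lambda x,y,z:np.array([583.3,145.7,30])+R.from_euler("z",11.1,degrees=True).apply([x,y,z])
print(proj(c,[L(0,0,0),L(-75,-4,0),L(75,-4,0),L(75,-102,0),L(-75,-102,0)]).round())
cv2.imwrite("pics/w5b.png",cv2.resize(cv2.cvtColor(im,cv2.COLOR_RGB2BGR)[50:350,100:500],(800,600),interpolation=cv2.INTER_CUBIC))
E
```

```text
5.1 [593.96102126  85.70567152 127.03919626] 10.960908146956111 [-0.48043298 -0.63256574 -2.06908944] [ 0.0025 -0.0017  0.1041]
[[243. 203.]
 [253. 283.]
 [243. 112.]
 [367. 112.]
 [361. 283.]]
```

View pics/w5b.png

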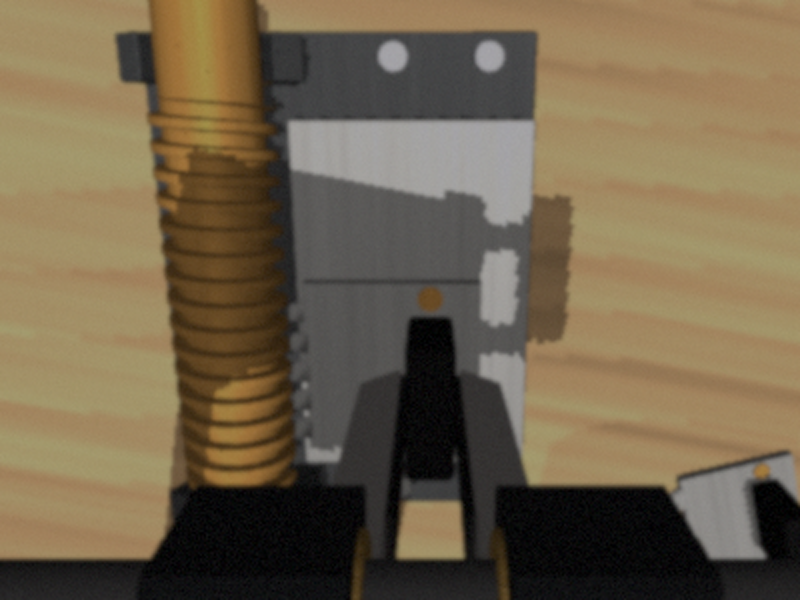

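The ledge corners sit within about 1 px of the prediction: (244,110) against (243,112), and (366,110) against (367,112). The leaf is parallel to the spindle with its tips clear of it, so I go down.

>>> drive_tool([
  {"grip": 0.05, "offset": [0.002, -0.001, 0.06], "delta_rot": [0, 0, 0]},
  {"grip": 0.05, "offset": [0, 0, 0.055], "delta_rot": [0, 0, 0]},
  {"grip": 0.05, "offset": [0, 0, 0], "delta_rot": [0, 0, 0]},
  {"grip": 0.05, "offset": [0, 0, 0], "delta_rot": [0, 0, 0]},
  {"grip": 0.05, "offset": [0, 0, 0], "delta_rot": [0, 0, 0]},
])

```text
time: 5.65
tcp_pos: [597.2, 86.6, 72.6]
tool_rot: [0.0, 0.995, 0.096, 0.002]
wrist_force: [-0.5, 0.6, -1.3]
gripper_width: 0.147
grip_force: 20.0
```

>>> drive_tool([
  {"grip": 0.05, "offset": [0, 0, 0.004], "delta_rot": [0, 0, 0]},
  {"grip": 0.05, "offset": [0, 0, 0.004], "delta_rot": [0, 0, 0]},
  {"grip": 0.05, "offset": [0, 0, 0.002], "delta_rot": [0, 0, 0]},
  {"grip": 0.05, "offset": [0, 0, 0], "delta_rot": [0, 0, 0]},
  {"grip": 0.05, "offset": [0, 0, 0], "delta_rot": [0, 0, 0]},
])

```text
time: 6.15
tcp_pos: [595.6, 86.8, 65.9]
tool_rot: [0.0, 0.995, 0.096, 0.0]
wrist_force: [-0.7, 0.0, -1.9]
gripper_width: 0.148
grip_force: 20.0
```

>>> drive_tool([
  {"grip": 0.05, "offset": [0, 0, 0.004], "delta_rot": [0, 0, 0]},
  {"grip": 0.05, "offset": [0, 0, 0.002], "delta_rot": [0, 0, 0]},
  {"grip": 0.05, "offset": [0, 0, 0], "delta_rot": [0, 0, 0]},
  {"grip": 0.05, "offset": [0, 0, 0], "delta_rot": [0, 0, 0]},
  {"grip": 0.05, "offset": [0, 0, 0], "delta_rot": [0, 0, 0]},
])

```text
time: 6.65
tcp_pos: [595.7, 86.8, 62.9]
tool_rot: [-0.0, 0.995, 0.096, -0.0]
wrist_force: [0.1, 0.0, -1.2]
gripper_width: 0.146
grip_force: 20.0
```

>>> drive_tool([
  {"grip": 0.05, "offset": [0, 0, 0.002], "delta_rot": [0, 0, 0]},
  {"grip": 0.05, "offset": [0, 0, 0], "delta_rot": [0, 0, 0]},
  {"grip": 0.05, "offset": [0, 0, 0], "delta_rot": [0, 0, 0]},
])

```text
time: 6.95
tcp_pos: [595.6, 86.8, 61.8]
tool_rot: [-0.0, 0.995, 0.096, -0.0]
wrist_force: [-0.0, -0.2, -2.5]
gripper_width: 0.145
grip_force: 20.0
```

>>> drive_tool([
  {"grip": 0.05, "offset": [0, 0, 0.002], "delta_rot": [0, 0, 0]},
  {"grip": 0.05, "offset": [0, 0, 0], "delta_rot": [0, 0, 0]},
  {"grip": 0.05, "offset": [0, 0, 0], "delta_rot": [0, 0, 0]},
])

```text
time: 7.25
tcp_pos: [595.6, 86.8, 60.8]
tool_rot: [-0.0, 0.995, 0.096, -0.0]
wrist_force: [0.2, 0.6, -1.4]
gripper_width: 0.144
grip_force: 20.0
```

>>> drive_tool([
  {"grip": 0.05, "offset": [0, 0, 0.002], "delta_rot": [0, 0, 0]},
  {"grip": 0.05, "offset": [0, 0, 0], "delta_rot": [0, 0, 0]},
  {"grip": 0.05, "offset": [0, 0, 0], "delta_rot": [0, 0, 0]},
])

```text
time: 7.55
tcp_pos: [595.8, 86.9, 60.2]
tool_rot: [-0.0, 0.995, 0.096, 0.0]
wrist_force: [-0.9, -0.1, 0.9]
gripper_width: 0.145
grip_force: 20.0
```

>>> drive_tool([
  {"grip": 0.05, "offset": [0, 0, 0.001], "delta_rot": [0, 0, 0]},
  {"grip": 0.05, "offset": [0, 0, 0], "delta_rot": [0, 0, 0]},
  {"grip": 0.05, "offset": [0, 0, 0], "delta_rot": [0, 0, 0]},
])

```text
time: 7.85
tcp_pos: [595.8, 86.9, 60.2]
tool_rot: [-0.0, 0.995, 0.096, 0.0]
wrist_force: [-3.3, -0.2, 5.6]
gripper_width: 0.147
grip_force: 20.0
```

>>> drive_tool([
  {"grip": 0.05, "offset": [0, 0, -0.001], "delta_rot": [0, 0, 0]},
  {"grip": 0.05, "offset": [0, -0.008, 0], "delta_rot": [0, 0, 0]},
  {"grip": 0.05, "offset": [0, -0.008, 0], "delta_rot": [0, 0, 0]},
  {"grip": 0.05, "offset": [0, -0.006, 0], "delta_rot": [0, 0, 0]},
  {"grip": 0.05, "offset": [0, 0, 0], "delta_rot": [0, 0, 0]},
  {"grip": 0.05, "offset": [0, 0, 0], "delta_rot": [0, 0, 0]},
  {"grip": 0.05, "offset": [0, 0, 0], "delta_rot": [0, 0, 0]},
])

```text
time: 8.55
tcp_pos: [594.2, 97.9, 60.2]
tool_rot: [-0.0, 0.995, 0.096, 0.001]
wrist_force: [1.1, -0.6, 3.3]
gripper_width: 0.148
grip_force: 20.0
```

```bash
cat >> h.py <<'E'
def led(P):
    return R.from_euler("z",-11.1,degrees=True).apply(np.array(P)-[583.3,145.7,30])
E
python3 - <<'E'
from h import *
im,c,st=snap("wrist","w6.png")
print(st["time"],led(st["tcp_pos"]),yaw(st)[0],st["wrist_force"])
cv2.imwrite("pics/w6b.png",cv2.resize(cv2.cvtColor(im,cv2.COLOR_RGB2BGR)[130:290,190:350],(600,600),interpolation=cv2.INTER_CUBIC))
E
```

```text
8.55 [  1.48289039 -48.95505242  30.16662484] 11.040790165728355 [ 1.14568401 -0.62421703  3.25223872]
```

View pics/w6b.png

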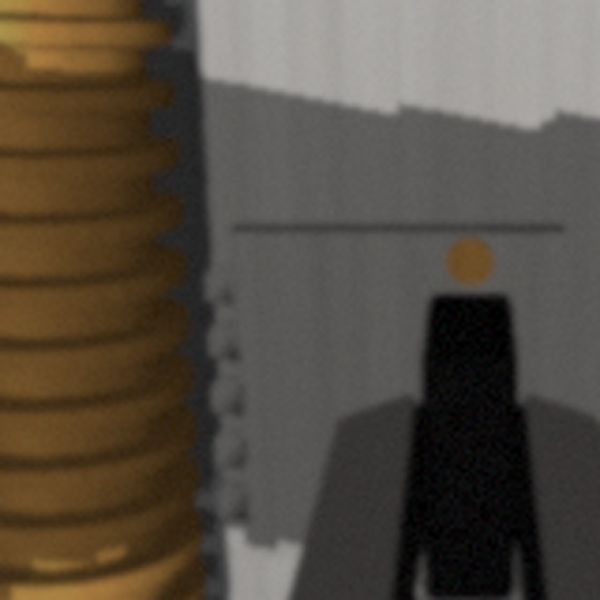

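The crop shows the tooth tips at about column 235, a few mm short of the thread crests at about column 190. The phase is too ambiguous to read from this, so I'll feel for it.

>>> drive_tool([
  {"grip": 0.05, "offset": [0, -0.004, 0], "delta_rot": [0, 0, 0]},
  {"grip": 0.05, "offset": [0, -0.002, 0], "delta_rot": [0, 0, 0]},
  {"grip": 0.05, "offset": [0, 0, 0], "delta_rot": [0, 0, 0]},
  {"grip": 0.05, "offset": [0, 0, 0], "delta_rot": [0, 0, 0]},
])

```text
time: 9.0
tcp_pos: [593.3, 100.2, 60.2]
tool_rot: [0.0, 0.995, 0.096, 0.0]
wrist_force: [1.7, -4.3, 5.1]
gripper_width: 0.143
grip_force: 20.0
```

>>> drive_tool([
  {"grip": 0.05, "offset": [0, -0.002, 0], "delta_rot": [0, 0, 0]},
  {"grip": 0.05, "offset": [0, 0, 0], "delta_rot": [0, 0, 0]},
  {"grip": 0.05, "offset": [0, 0, 0], "delta_rot": [0, 0, 0]},
])

```text
time: 9.3
tcp_pos: [593.1, 101.2, 60.2]
tool_rot: [0.0, 0.995, 0.096, 0.0]
wrist_force: [1.2, -3.6, 6.2]
gripper_width: 0.143
grip_force: 20.0
```

>>> drive_tool([
  {"grip": 0.05, "offset": [0, -0.002, 0], "delta_rot": [0, 0, 0]},
  {"grip": 0.05, "offset": [0, 0, 0], "delta_rot": [0, 0, 0]},
  {"grip": 0.05, "offset": [0, 0, 0], "delta_rot": [0, 0, 0]},
])

```text
time: 9.6
tcp_pos: [592.9, 101.9, 60.2]
tool_rot: [0.001, 0.995, 0.096, 0.0]
wrist_force: [0.6, -5.7, 4.9]
gripper_width: 0.15
grip_force: 20.0
```

>>> drive_tool([
  {"grip": 0.05, "offset": [0, 0, -0.001], "delta_rot": [0, 0, 0]},
  {"grip": 0.05, "offset": [0, 0, 0], "delta_rot": [0, 0, 0]},
  {"grip": 0.05, "offset": [0, 0, 0], "delta_rot": [0, 0, 0]},
])

```text
time: 9.9
tcp_pos: [592.8, 101.9, 60.2]
tool_rot: [0.001, 0.995, 0.096, 0.0]
wrist_force: [2.0, -4.2, 2.6]
gripper_width: 0.148
grip_force: 20.0
```

>>> drive_tool([
  {"grip": 0.05, "offset": [0, -0.001, 0], "delta_rot": [0, 0, 0]},
  {"grip": 0.05, "offset": [0, 0, 0], "delta_rot": [0, 0, 0]},
  {"grip": 0.05, "offset": [0, 0, 0], "delta_rot": [0, 0, 0]},
])

```text
time: 10.2
tcp_pos: [592.8, 101.9, 60.2]
tool_rot: [0.001, 0.995, 0.096, 0.0]
wrist_force: [1.9, -5.7, 2.7]
gripper_width: 0.145
grip_force: 20.0
```

>>> drive_tool([
  {"grip": 0.05, "offset": [0, -0.001, 0], "delta_rot": [0, 0, 0]},
  {"grip": 0.05, "offset": [0, 0, 0], "delta_rot": [0, 0, 0]},
  {"grip": 0.05, "offset": [0, 0, 0], "delta_rot": [0, 0, 0]},
])

```text
time: 10.5
tcp_pos: [592.8, 102.0, 60.2]
tool_rot: [0.001, 0.995, 0.096, 0.0]
wrist_force: [3.1, -6.7, 3.7]
gripper_width: 0.143
grip_force: 20.0
```

>>> drive_tool([
  {"grip": 0.05, "offset": [0.002, 0, 0], "delta_rot": [0, 0, 0]},
  {"grip": 0.05, "offset": [0.001, 0, 0], "delta_rot": [0, 0, 0]},
  {"grip": 0.05, "offset": [0, 0, 0], "delta_rot": [0, 0, 0]},
  {"grip": 0.05, "offset": [0, 0, 0], "delta_rot": [0, 0, 0]},
])

```text
time: 10.9
tcp_pos: [592.9, 102.0, 60.2]
tool_rot: [0.001, 0.995, 0.096, -0.001]
wrist_force: [-1.2, -7.5, 5.7]
gripper_width: 0.145
grip_force: 20.0
```

>>> drive_tool([
  {"grip": 0.05, "offset": [0.002, 0, 0], "delta_rot": [0, 0, 0]},
  {"grip": 0.05, "offset": [0, 0, 0], "delta_rot": [0, 0, 0]},
  {"grip": 0.05, "offset": [0, 0, 0], "delta_rot": [0, 0, 0]},
])

```text
time: 11.2
tcp_pos: [593.0, 102.0, 60.2]
tool_rot: [0.002, 0.995, 0.096, -0.002]
wrist_force: [-2.9, -8.9, 7.3]
gripper_width: 0.144
grip_force: 20.0
```

>>> drive_tool([
  {"grip": 0.05, "offset": [0, 0.002, -0.002], "delta_rot": [0, 0, 0]},
  {"grip": 0.05, "offset": [0, 0, 0], "delta_rot": [0, 0, 0]},
  {"grip": 0.05, "offset": [0, 0, 0], "delta_rot": [0, 0, 0]},
])

```text
time: 11.5
tcp_pos: [593.1, 102.0, 60.2]
tool_rot: [0.001, 0.995, 0.096, -0.002]
wrist_force: [-1.4, -6.1, 3.1]
gripper_width: 0.143
grip_force: 20.0
```

>>> drive_tool([
  {"grip": 0.05, "offset": [0.001, 0, 0], "delta_rot": [0, 0, 0]},
  {"grip": 0.05, "offset": [0, 0, 0], "delta_rot": [0, 0, 0]},
  {"grip": 0.05, "offset": [0, 0, 0], "delta_rot": [0, 0, 0]},
])

```text
time: 11.8
tcp_pos: [593.1, 102.0, 60.2]
tool_rot: [0.001, 0.995, 0.096, -0.003]
wrist_force: [-2.4, -6.4, 4.9]
gripper_width: 0.145
grip_force: 20.0
```

>>> drive_tool([
  {"grip": 0.05, "offset": [0.002, 0, 0], "delta_rot": [0, 0, 0]},
  {"grip": 0.05, "offset": [0, 0, 0], "delta_rot": [0, 0, 0]},
  {"grip": 0.05, "offset": [0, 0, 0], "delta_rot": [0, 0, 0]},
])

```text
time: 12.1
tcp_pos: [593.3, 102.1, 60.2]
tool_rot: [0.001, 0.995, 0.096, -0.004]
wrist_force: [-4.6, -6.3, 6.4]
gripper_width: 0.144
grip_force: 20.0
```

>>> drive_tool([
  {"grip": 0.05, "offset": [0.002, 0, 0], "delta_rot": [0, 0, 0]},
  {"grip": 0.05, "offset": [0, 0, 0], "delta_rot": [0, 0, 0]},
  {"grip": 0.05, "offset": [0, 0, 0], "delta_rot": [0, 0, 0]},
])

```text
time: 12.4
tcp_pos: [593.5, 102.1, 60.3]
tool_rot: [0.001, 0.995, 0.097, -0.005]
wrist_force: [-6.2, -6.2, 7.2]
gripper_width: 0.147
grip_force: 20.0
```

>>> drive_tool([
  {"grip": 0.05, "offset": [-0.008, 0, 0], "delta_rot": [0, 0, 0]},
  {"grip": 0.05, "offset": [0, 0, 0], "delta_rot": [0, 0, 0]},
  {"grip": 0.05, "offset": [0, 0, 0], "delta_rot": [0, 0, 0]},
  {"grip": 0.05, "offset": [0, 0, 0], "delta_rot": [0, 0, 0]},
])

```text
time: 12.8
tcp_pos: [592.8, 102.0, 60.3]
tool_rot: [0.001, 0.995, 0.096, -0.001]
wrist_force: [1.9, -5.7, 0.3]
gripper_width: 0.142
grip_force: 20.0
```

>>> drive_tool([
  {"grip": 0.05, "offset": [-0.004, 0, 0], "delta_rot": [0, 0, 0]},
  {"grip": 0.05, "offset": [0, 0, 0], "delta_rot": [0, 0, 0]},
  {"grip": 0.05, "offset": [0, 0, 0], "delta_rot": [0, 0, 0]},
  {"grip": 0.05, "offset": [0, 0, 0], "delta_rot": [0, 0, 0]},
])

```text
time: 13.2
tcp_pos: [591.9, 102.0, 60.5]
tool_rot: [0.0, 0.995, 0.096, 0.0]
wrist_force: [3.6, -4.4, 0.2]
gripper_width: 0.147
grip_force: 20.0
```

>>> drive_tool([
  {"grip": 0.05, "offset": [-0.004, 0, 0], "delta_rot": [0, 0, 0]},
  {"grip": 0.05, "offset": [0, 0, 0], "delta_rot": [0, 0, 0]},
  {"grip": 0.05, "offset": [0, 0, 0], "delta_rot": [0, 0, 0]},
  {"grip": 0.05, "offset": [0, 0, 0], "delta_rot": [0, 0, 0]},
])

```text
time: 13.6
tcp_pos: [588.9, 102.6, 60.5]
tool_rot: [-0.001, 0.995, 0.096, -0.001]
wrist_force: [2.0, 0.1, -3.6]
gripper_width: 0.147
grip_force: 20.0
```

>>> drive_tool([
  {"grip": 0.05, "offset": [0, -0.002, 0.0], "delta_rot": [0, 0, 0]},
  {"grip": 0.05, "offset": [0, 0, 0], "delta_rot": [0, 0, 0]},
  {"grip": 0.05, "offset": [0, 0, 0], "delta_rot": [0, 0, 0]},
])

```text
time: 13.9
tcp_pos: [589.0, 103.3, 61.0]
tool_rot: [-0.0, 0.995, 0.096, -0.0]
wrist_force: [1.6, 0.1, -3.0]
gripper_width: 0.146
grip_force: 20.0
```

>>> drive_tool([
  {"grip": 0.05, "offset": [0, -0.002, 0], "delta_rot": [0, 0, 0]},
  {"grip": 0.05, "offset": [0, 0, 0], "delta_rot": [0, 0, 0]},
  {"grip": 0.05, "offset": [0, 0, 0], "delta_rot": [0, 0, 0]},
])

```text
time: 14.2
tcp_pos: [589.1, 104.0, 61.3]
tool_rot: [-0.0, 0.995, 0.096, -0.0]
wrist_force: [0.7, -0.2, -2.5]
gripper_width: 0.15
grip_force: 20.0
```

>>> drive_tool([
  {"grip": 0.05, "offset": [0, -0.002, 0], "delta_rot": [0, 0, 0]},
  {"grip": 0.05, "offset": [0, 0, 0], "delta_rot": [0, 0, 0]},
  {"grip": 0.05, "offset": [0, 0, 0], "delta_rot": [0, 0, 0]},
])

```text
time: 14.5
tcp_pos: [589.1, 104.9, 61.4]
tool_rot: [-0.0, 0.995, 0.096, 0.0]
wrist_force: [1.5, 0.2, -2.6]
gripper_width: 0.143
grip_force: 20.0
```

>>> drive_tool([
  {"grip": 0.05, "offset": [0, 0, 0.002], "delta_rot": [0, 0, 0]},
  {"grip": 0.05, "offset": [0, 0, 0], "delta_rot": [0, 0, 0]},
  {"grip": 0.05, "offset": [0, 0, 0], "delta_rot": [0, 0, 0]},
])

```text
time: 14.8
tcp_pos: [589.1, 105.1, 60.4]
tool_rot: [-0.0, 0.995, 0.096, 0.0]
wrist_force: [1.4, 0.5, -2.0]
gripper_width: 0.147
grip_force: 20.0
```

>>> drive_tool([
  {"grip": 0.05, "offset": [0, -0.002, 0.001], "delta_rot": [0, 0, 0]},
  {"grip": 0.05, "offset": [0, 0, 0], "delta_rot": [0, 0, 0]},
  {"grip": 0.05, "offset": [0, 0, 0], "delta_rot": [0, 0, 0]},
])

```text
time: 15.1
tcp_pos: [589.3, 105.6, 60.2]
tool_rot: [0.0, 0.995, 0.096, 0.0]
wrist_force: [0.2, -2.6, 0.5]
gripper_width: 0.146
grip_force: 20.0
```

>>> drive_tool([
  {"grip": 0.05, "offset": [0, -0.001, 0], "delta_rot": [0, 0, 0]},
  {"grip": 0.05, "offset": [0, 0, 0], "delta_rot": [0, 0, 0]},
  {"grip": 0.05, "offset": [0, 0, 0], "delta_rot": [0, 0, 0]},
])

```text
time: 15.4
tcp_pos: [589.3, 105.7, 60.2]
tool_rot: [0.001, 0.995, 0.096, 0.0]
wrist_force: [1.6, -4.7, 1.6]
gripper_width: 0.145
grip_force: 20.0
```

>>> drive_tool([
  {"grip": 0.05, "offset": [0, -0.002, 0], "delta_rot": [0, 0, 0]},
  {"grip": 0.05, "offset": [0, 0, 0], "delta_rot": [0, 0, 0]},
  {"grip": 0.05, "offset": [0, 0, 0], "delta_rot": [0, 0, 0]},
  {"grip": 0.05, "offset": [0, 0, 0], "delta_rot": [0, 0, 0]},
  {"grip": 0.05, "offset": [0, 0, 0], "delta_rot": [0, 0, 0]},
])

```text
time: 15.9
tcp_pos: [589.4, 105.9, 60.4]
tool_rot: [0.001, 0.995, 0.096, 0.001]
wrist_force: [2.0, -5.5, 1.6]
gripper_width: 0.144
grip_force: 20.0
```

```bash
python3 - <<'E'
from h import *
im,c,st=snap("wrist","w7.png")
print(st["time"],st["tcp_pos"],led(st["tcp_pos"]),yaw(st)[0],st["wrist_force"],st["tool_rot"])
im2,c2,_=snap("top","t7.png");c3=snap("scene","s7.png")
A=cv2.resize(cv2.cvtColor(im,cv2.COLOR_RGB2BGR)[150:290,190:330],(500,500),interpolation=cv2.INTER_CUBIC)
B=cv2.resize(cv2.imread("pics/s7.png")[120:220,350:410],(300,500),interpolation=cv2.INTER_CUBIC)
cv2.imwrite("pics/w7b.png",np.hstack([A,B]))
E
```

```text
15.9 [589.37207862 105.87155822  60.35317688] [ -1.70936373 -40.25236625  30.35317688] 11.053019263612693 [ 1.999742   -5.53200182  1.5549959 ] [1.31139207e-03 9.95350777e-01 9.63055663e-02 5.91185087e-04]
```

View pics/w7b.png

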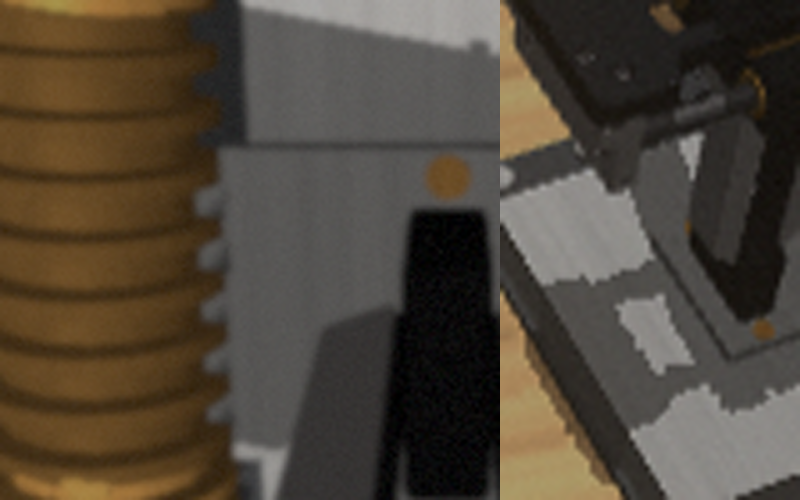

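The crop shows all five teeth seated in the grooves (column ~210, rows 200–410), with the comb edge up against the crests. I'll press a little more, relax, release and lift.

>>> drive_tool([
  {"grip": 0.05, "offset": [0, -0.002, 0], "delta_rot": [0, 0, 0]},
  {"grip": 0.05, "offset": [0, 0, 0], "delta_rot": [0, 0, 0]},
  {"grip": 0.05, "offset": [0, 0, 0], "delta_rot": [0, 0, 0]},
  {"grip": 0.05, "offset": [0, 0, 0], "delta_rot": [0, 0, 0]},
  {"grip": 0.05, "offset": [0, 0, 0], "delta_rot": [0, 0, 0]},
  {"grip": 0.05, "offset": [0, 0, 0], "delta_rot": [0, 0, 0]},
])

```text
time: 16.65
tcp_pos: [589.4, 106.0, 60.5]
tool_rot: [0.002, 0.995, 0.096, 0.001]
wrist_force: [2.5, -8.3, 2.1]
gripper_width: 0.142
grip_force: 20.0
```

>>> drive_tool([
  {"grip": 0.05, "offset": [0, 0.004, 0], "delta_rot": [0, 0, 0]},
  {"grip": 0.05, "offset": [0, 0, 0], "delta_rot": [0, 0, 0]},
  {"grip": 0.05, "offset": [0, 0, 0], "delta_rot": [0, 0, 0]},
])

```text
time: 16.95
tcp_pos: [589.3, 105.7, 60.2]
tool_rot: [0.001, 0.995, 0.096, 0.0]
wrist_force: [3.0, -5.3, 1.4]
gripper_width: 0.144
grip_force: 20.0
```

>>> drive_tool([
  {"grip": 0.05, "offset": [0, 0.002, 0], "delta_rot": [0, 0, 0]},
  {"grip": 0.05, "offset": [0, 0, 0], "delta_rot": [0, 0, 0]},
  {"grip": 0.05, "offset": [0, 0, 0], "delta_rot": [0, 0, 0]},
])

```text
time: 17.25
tcp_pos: [589.3, 105.7, 60.1]
tool_rot: [-0.0, 0.995, 0.096, 0.0]
wrist_force: [1.9, -2.4, 3.4]
gripper_width: 0.147
grip_force: 20.0
```

>>> drive_tool([
  {"grip": 0.2, "offset": [0, 0, 0], "delta_rot": [0, 0, 0]},
  {"grip": 0.25, "offset": [0, 0, 0], "delta_rot": [0, 0, 0]},
  {"grip": 0.28, "offset": [0, 0, 0], "delta_rot": [0, 0, 0]},
  {"grip": 0.28, "offset": [0, 0, 0], "delta_rot": [0, 0, 0]},
  {"grip": 0.28, "offset": [0, 0, 0], "delta_rot": [0, 0, 0]},
])

```text
time: 17.75
tcp_pos: [588.5, 105.6, 59.5]
tool_rot: [-0.0, 0.995, 0.096, -0.0]
wrist_force: [-0.3, 0.4, 0.3]
gripper_width: 0.28
grip_force: 0.0
```

>>> drive_tool([
  {"grip": 0.28, "offset": [0, 0, -0.02], "delta_rot": [0, 0, 0]},
  {"grip": 0.28, "offset": [0, 0, -0.04], "delta_rot": [0, 0, 0]},
  {"grip": 0.28, "offset": [0, 0, -0.08], "delta_rot": [0, 0, 0]},
  {"grip": 0.28, "offset": [0, 0, -0.08], "delta_rot": [0, 0, 0]},
  {"grip": 0.28, "offset": [0, 0, 0], "delta_rot": [0, 0, 0]},
  {"grip": 0.28, "offset": [0, 0, 0], "delta_rot": [0, 0, 0]},
])

```text
time: 18.35
tcp_pos: [590.2, 105.4, 172.1]
tool_rot: [0.0, 0.995, 0.096, 0.002]
wrist_force: [-0.1, 0.1, -0.8]
gripper_width: 0.281
grip_force: 0.0
```

```bash
python3 - <<'E'
from h import *
im,c,st=snap("wrist","w8.png")
print(st["time"],st["tcp_pos"],yaw(st)[0],st["wrist_force"])
# dark grip between fingers: component at expected place
g=im.max(2);u=proj(c,[[589.4,105.8,69]])[0].round().astype(int);print(u)
m=(g<40).astype(np.uint8);n,l,s,ce=cv2.connectedComponentsWithStats(m);i=l[u[1],u[0]]
r=cv2.minAreaRect(np.argwhere(l==i)[:,::-1].astype(np.float32));print(s[i],r,led(onplane(c,[r[0]],69)))
# comb gap profile: print brightness/saturation along rows across expected comb edge
hs=cv2.cvtColor(im,cv2.COLOR_RGB2HSV)
L=lambda x,y,z:np.array([583.3,145.7,30])+R.from_euler("z",11.1,degrees=True).apply([x,y,z])
for x in(-22,-17,-12,-7,8,13,18,23):
    P=proj(c,[L(x,y,5) for y in np.arange(-8,6,1.)]).round().astype(int);print(x,hs[P[:,1],P[:,0],1].tolist())
E
```

```text
18.35 [590.15441673 105.4372006  172.11163075] 11.041722938643726 [-0.05373612  0.12780426 -0.8254487 ]
[315 204]
[307 176  16  50 727] ((314.5, 200.5), (49.0, 15.0), 90.0) [[  1.47963348 -40.1753658   39.        ]]
-22 [9, 16, 9, 6, 9, 10, 10, 12, 8, 11, 10, 17, 44, 88]
-17 [6, 10, 10, 13, 9, 3, 10, 24, 62, 123, 148, 170, 174, 164]
-12 [6, 6, 10, 13, 3, 6, 10, 7, 11, 10, 13, 10, 31, 80]
-7 [6, 3, 9, 9, 9, 9, 12, 23, 42, 108, 148, 154, 155, 166]
8 [12, 6, 9, 10, 9, 6, 6, 11, 7, 7, 13, 16, 32, 89]
13 [12, 12, 9, 9, 12, 9, 12, 24, 59, 101, 132, 155, 162, 165]
18 [9, 9, 6, 6, 9, 6, 10, 10, 10, 7, 6, 16, 31, 79]
23 [6, 6, 6, 6, 9, 6, 12, 19, 44, 103, 170, 163, 179, 158]
```

The leaf stayed in place. The comb edge meets the crests evenly at y ≈ 0, the teeth reach in about 4.5 mm, and the grip sits at y ≈ -40.2 mm, square to the spindle.

```bash
python3 -c "
from plant import bot
print(bot.finish_job())"
```

```text
the job is handed in; nothing more can be done
None
```

I handed the job in at about 18 s: the five-toothed leaf lies flat on the ledge with all teeth fully home, released and square to the spindle by the last wrist view; the wrist force along the press stayed under 10 N, I never moved near the other things, and the hand-in returned no verdict.

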